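Refit the handle on a bench gas valve

ROBOT

A 6-joint arm with a two-finger parallel gripper is mounted at the origin on a cart in front of the work surface, level with it; the furniture and walls round the work are solid. World frame = base frame: x ahead of the robot, y to its left, z up, the work surface at z = 0. Lengths are in mm, angles in rad, forces in N, time in s.
With the tool pointing down it reaches from about 400 to 925 mm from the base axis. Payload 3.4 kg.
Tool frame: the origin (TCP) lies at the very end of the fingers, on their centre line; the grasp point (between the pads) lies 19 mm behind it; z points along the fingers, x is the direction in which the jaws open and shut, and the axes are right-handed (so a half turn about z gives the same grasp; the last joint's range is limited). The gripper opens to 85 mm and grips with 20 to 120 N. Pads are 22 mm wide; open, the fingers measure 114 mm over their backs; the gripper's body (76 mm by 85 mm) begins 54 mm behind the grasp point. The pads swing forward as they close: fully open they stand 13 mm farther back than shut.
Start: joints at [-1.409, 0.307, 1.506, -0, 1.328, -0.073], TCP at [134.307, -559.1, 231.305] pointing down, gripper open.
Joint ranges: [-3.12, 3.12], [-1.05, 2.28], [0.14, 2.33], [-1.42, 4.57], [0.1, 2.73], [-2.68, 2.68]. Speed limits (rad/s): [2.57, 2.57, 3.14, 3.14, 3.14, 3.14].

INTERFACE

Orientations are given as a rotation vector (axis times angle).
In Python, from rig import bot gives the robot as it stands. The module is installed in compiled form; this text tells all that it offers.
- The arm moves only by the shell command python3 -m creep 'ROWS' [OPENING] [FORCE]. ROWS is a JSON object of lists of equal length, an entry for each row: "translation": the shift along the tool's x, y, z in m, a list of three; "dr": the turn, a rotation vector about the tool's x, y, z in degrees, a list of three. A call has 1 to 20 rows; each row shifts and turns the pose as measured when the row begins, along the tool's axes as they then stand; what a row does not reach is not made up. A row lasts 1/8 s, in which the tool goes at most 62.5 mm and 10.7 degrees, less where a joint would pass 70% of its speed; a pose out of reach is approached as far as the arm can. A call with a gripper value outside its range is refused whole. OPENING is the gripper's target within -1 to 1 (fully open at 1, half-way at 0, shut at -1), set as the call begins (- or left out, the last holds). The fingers move at their own pace and stop on an object; FORCE is the grip in N (left out, the last holds). Time passes only in rows, so rows that do not move let the fingers close. It gives the time, the measured TCP pose, the force and the opening at its end, in the units of the state.
- bot.get_state(): the state, without advancing time (a new reading comes with each control period).
- bot.get_image(name): name is "scene" or "side" or "wrist"; returns the picture (400x640x3 uint8, blue, green, red); there is no depth.
- bot.camera_model(name): a dict with "K" (3x3 intrinsics, pixels), "R" (3x3) and "t" (3): a world point X has camera coordinates R X + t; the wrist camera has in their place "mount" (4x4, takes a point from camera to tool coordinates, whose origin is the TCP and whose axes are the tool frame's). Camera axes: x right, y down, z forward; pixel columns grow to the right and rows downward; lengths in mm; the calibration is good to about 2 mm. A picture is of the moment at which its call begins: read the wrist's pose just before it. camera_model takes no time and is no camera call.
- bot.sign_off(): hands the job in, once; it reports no verdict.
The state is a dict: "time_s": time; "qpos": joint angles; "joint_vel": joint speeds; "joint_torque": joint torques, N m; "eef_pos": TCP position; "tcp_rot": TCP orientation; "force": force on the tool from outside, world axes, zero at the start; "torque": the same for the moment, N m; "gripper_width": opening from 0.0 (shut) to 1.0 (fully open).
Only numpy, scipy, OpenCV 4.12 (cv2) and the standard library are available. Lean on these libraries where they do the work, as an engineer would, in place of code of your own. Each camera call takes 0.05 s, during which the arm holds its last target.

TASK

The brass gas valve has lost its handle and its square spindle stands bare. Pick out the black T-bar handle with the square hole, turn it so that the hole matches the spindle, and fit it on until it sits fully down on the collar, then let go. Leave the other handle, the one with the round hole, lying where it is.

Things in the scene. Friction and masses are not known exactly. Their poses are not given: they have to be found in the camera images.
- square_handle_mid (a point): Centre (15 mm up) of the loose black T-bar handle lying flat: square hub 36x36 mm, 30 tall, with a 20x20 mm square hole right through (bore axis = z, up), hub sides parallel to the hole's. Round arms 14 mm thick with ball ends along its x, 120 mm over all, at mid height. The flat hub faces across its y are free to grip, 36 mm apart. About 0.12 kg. Ends, top and underside are alike.
- spindle_foot (a point): Foot of the steel square spindle, on its axis at the collar's top, 64 mm above the bench. Spindle upright, 36 mm tall: 16x16 mm for 22 mm, then tapering to an 8x8 mm tip. Flats face this frame's x and y; z is up. The handle fits at any quarter turn; when home its underside rests on the collar (steel disc, 31 mm across), its centre 15 mm above this point.
- valve: The brass gas valve, screwed down; neither it nor its spindle moves or turns. Origin at the bench, under the spindle's axis; axes as the spindle's. Aluminium plate 80x100x8 mm (x, y, z), brass body 44x50 mm up to z = 48 mm, hose barbs out to 57 mm along +y and -y at z = 30 mm, a hexagon nut 34 mm across, then the collar up to z = 64 mm; spindle tip at z = 100 mm.
- round_handle_mid (a point): Centre (15 mm up) of the other loose black T-bar handle, which does not fit and is to be left lying: round hub 36 mm in diameter, 30 mm tall, with a 12 mm round hole right through; arms along its x, 120 mm over all.
There are look-alikes about, which are no part of the job. What is shaped like the part that bears square_handle_mid but blue or green is not meant.

How it is judged (in metres and radians):
At the end, for the whole second after the job is handed in: The square-holed handle is on the spindle, its centre within 10 mm of the spindle's axis and 10 to 20 mm above the collar's top (15 mm is fully home), level within 7 degrees, within 23 degrees of a quarter turn of the spindle, at rest and let go (horizontal distance between square_handle_mid and spindle_foot below 0.01 m and z of square_handle_mid in the frame of spindle_foot between 0.01 and 0.02 m and (angle between the x axis of square_handle_mid and the x axis of spindle_foot, either way round below 0.4 rad or angle between the x axis of square_handle_mid and the y axis of spindle_foot, either way round below 0.4 rad) and (angle between square_handle_mid's own z axis and vertical below 0.12 rad or angle between square_handle_mid's own z axis and vertical above 3.02 rad) and linear speed of square_handle below 0.02 m/s); the robot touches nothing.
It fails at once if the round-holed handle is moved more than 30 mm (distance of round_handle_mid from where it was at the start of the episode above 0.03 m).
It also fails if it takes over 42 s, if anything falls off the work surface, if the arm or the gripper's body presses on something with over 40 N, if the wrist force passes 120 N, or if a joint passes its speed limit or range.

## Working session

There is one attempt and no reset: what is moved stays moved. The work goes in short steps, Python scripts to look and compute and a shell command to move; the robot and the scene stay as the last step left them, time stands still between calls to the robot, and variables do not carry over. Pictures are saved under pics/ and viewed, and the job is handed in when it is done.

```bash
mkdir -p pics
python3 - <<'E'
from rig import bot
import cv2,numpy as np
np.set_printoptions(precision=4,suppress=True)
s=bot.get_state();print(s)
for n in ("scene","side","wrist"):
    cv2.imwrite(f"pics/{n}0.png",bot.get_image(n))
    print(n,bot.camera_model(n))
E
```

```text
{'time_s': 0.0, 'qpos': array([-1.4085,  0.3076,  1.5077, -0.    ,  1.3284, -0.0735]), 'joint_vel': array([ 0.001 , -0.0021,  0.0006, -0.    , -0.0011, -0.0006]), 'joint_torque': array([  0.0021, -45.7544, -25.1916,  -0.0005,   0.0132,  -0.    ]), 'eef_pos': array([ 134.1679, -558.3961,  230.3827]), 'tcp_rot': array([-2.4662,  1.9439,  0.0024]), 'force': array([-0.4519, -0.588 ,  0.1613]), 'torque': array([-0.0322,  0.0081,  0.0359]), 'gripper_width': 1.0001934922843276}
scene {'K': array([[421.4906,   0.    , 323.9349],
       [  0.    , 421.4906, 194.1664],
       [  0.    ,   0.    ,   1.    ]]), 'R': array([[-0.7804, -0.625 , -0.0199],
       [-0.3821,  0.5017, -0.7761],
       [ 0.4951, -0.598 , -0.6303]]), 't': array([352.4521, 284.5293, 921.9271])}
side {'K': array([[476.5398,   0.    , 319.8307],
       [  0.    , 476.5398, 203.2538],
       [  0.    ,   0.    ,   1.    ]]), 'R': array([[ 0.9999, -0.0127, -0.0072],
       [-0.0128, -0.5327, -0.8462],
       [ 0.0069,  0.8462, -0.5328]]), 't': array([-533.2911,    1.4967, 1396.7644])}
wrist {'K': array([[310.8472,   0.    , 321.1247],
       [  0.    , 310.8472, 198.2405],
       [  0.    ,   0.    ,   1.    ]]), 'mount': array([[   1.    ,   -0.0005,   -0.0004,    0.1409],
       [   0.0006,    0.959 ,    0.2833,  -71.8706],
       [   0.0003,   -0.2833,    0.959 , -141.4258],
       [   0.    ,    0.    ,    0.    ,    1.    ]])}
```

View pics/scene0.png

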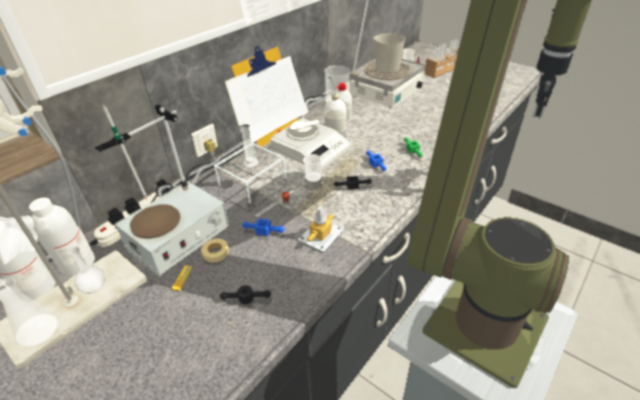

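View pics/side0.png

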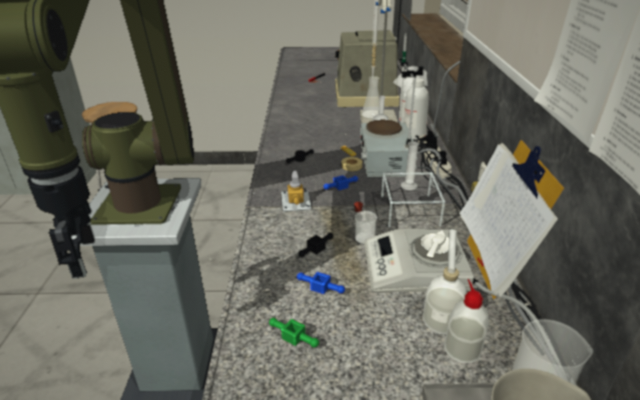

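View pics/wrist0.png

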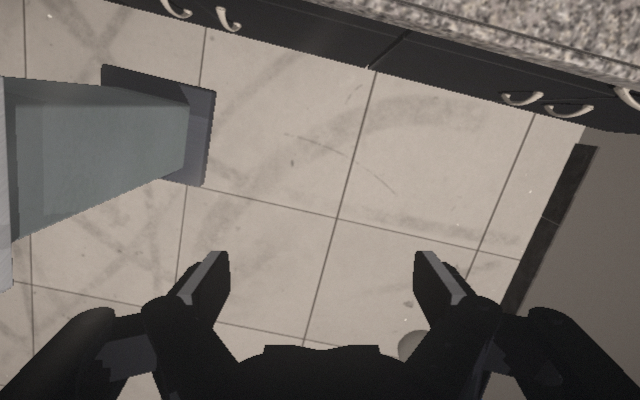

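```bash
cat > h.py <<'E'
import cv2,numpy as np
from rig import bot
from scipy.spatial.transform import Rotation as Ro
np.set_printoptions(precision=3,suppress=True)
def cam(n,st=None):
    m=bot.camera_model(n);K=np.array(m["K"])
    if n!="wrist": return K,np.array(m["R"]),np.array(m["t"])
    M=np.array(m["mount"]);T=np.eye(4);T[:3,:3]=Ro.from_rotvec(st["tcp_rot"]).as_matrix();T[:3,3]=st["eef_pos"]
    C=np.linalg.inv(T@M);return K,C[:3,:3],C[:3,3]
def ray(c,uv):
    K,R,t=c;d=R.T@np.linalg.solve(K,[uv[0],uv[1],1.]);o=-R.T@t;return o,d/np.linalg.norm(d)
def plane(c,uv,z):
    o,d=ray(c,uv);return o+d*(z-o[2])/d[2]
def tri(c1,u1,c2,u2):
    A=[];b=[]
    P=[]
    for c,u in((c1,u1),(c2,u2)):
        o,d=ray(c,u);Q=np.eye(3)-np.outer(d,d);A.append(Q);b.append(Q@o);P.append((o,d))
    x=np.linalg.lstsq(np.vstack(A),np.hstack(b),rcond=None)[0]
    return x,[np.linalg.norm((np.eye(3)-np.outer(d,d))@(x-o)) for o,d in P]
def proj(c,X):
    K,R,t=c;p=K@(R@np.asarray(X)+t);return p[:2]/p[2]
E
python3 - <<'E'
from h import *
a=cv2.imread('pics/scene0.png');b=cv2.imread('pics/side0.png')
f=lambda i,x,y,w=96,h=72:cv2.resize(i[y:y+h,x:x+w],(400,300),interpolation=cv2.INTER_CUBIC)
cv2.imwrite('pics/crops.png',np.vstack([np.hstack([f(a,200,258),f(a,305,146)]),np.hstack([f(b,252,120),f(b,270,208)])]))
cs,cd=cam("scene"),cam("side")
for n,u,v in(("A",(245,295),(300,157)),("B",(352,182),(317,244))):
    print(n,plane(cs,u,15),plane(cd,v,15),tri(cs,u,cd,v))
print("valve",tri(cs,(321,212),cd,(295,173)))
E
```

```text
A [464.73  276.072  15.   ] [469.625 261.654  15.   ] (array([469.021, 273.413,   8.991]), [np.float64(0.19331727282836375), np.float64(0.19331727282757613)])
B [ 519.143 -223.561   15.   ] [ 523.451 -226.36    15.   ] (array([ 522.093, -225.433,   13.422]), [np.float64(1.527662240557856), np.float64(1.5276622405575162)])
valve (array([458.924,   7.107,  89.296]), [np.float64(5.032524560082473), np.float64(5.032524560082944)])
```

View pics/crops.png

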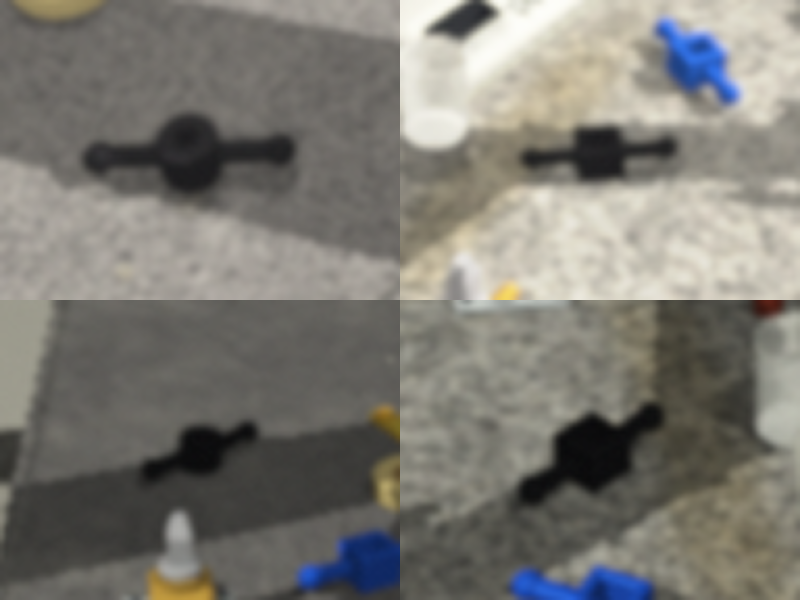

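The crops show that handle A (scene 245,295) has a round hub with a round hole. Handle B (scene 352,182; side 317,244) has a square hub, so B is the target. Next I work out B's yaw and the move to view it.

Run:
```python
from h import *
s=bot.get_state();R=Ro.from_rotvec(s["tcp_rot"]).as_matrix();print(R)
cs,cd=cam("scene"),cam("side")
e=[plane(cs,u,15) for u in((336.9,183.9),(369.3,181.3))];print(e)
d=e[1]-e[0];print("len",np.linalg.norm(d),"yaw",np.degrees(np.arctan2(d[1],d[0])))
e=[plane(cd,u,15) for u in((270+131*.24,208+190*.24),(270+250*.24,208+115*.24))]
d=e[1]-e[0];print("len",np.linalg.norm(d),"yaw",np.degrees(np.arctan2(d[1],d[0])))
print("tool x yaw",np.degrees(np.arctan2(R[1,0],R[0,0])))
# delta for TCP at B, z 230
print(R.T@(np.array([522,-225,230])-s["eef_pos"]))
```

```text
[[ 0.234 -0.972 -0.   ]
 [-0.972 -0.234  0.002]
 [-0.002 -0.    -1.   ]]
[array([ 550.48 , -187.698,   15.   ]), array([ 478.658, -258.768,   15.   ])]
len 101.04094597814873 yaw -135.30171273427484
len 102.84658900779596 yaw 45.34028698615333
tool x yaw -76.49070644611895
[-233.753 -454.983    1.004]
```

```bash
python3 -m creep '{"translation":[[-0.026,-0.0506,0],[-0.026,-0.0506,0],[-0.026,-0.0506,0],[-0.026,-0.0506,0],[-0.026,-0.0506,0],[-0.026,-0.0506,0],[-0.026,-0.0506,0],[-0.026,-0.0506,0],[-0.026,-0.0506,0],[0,0,0],[0,0,0],[0,0,0],[0,0,0]],"dr":[[0,0,0],[0,0,0],[0,0,0],[0,0,0],[0,0,0],[0,0,0],[0,0,0],[0,0,0],[0,0,0],[0,0,-10.5],[0,0,-10.5],[0,0,-10.5],[0,0,0]]}' 1
python3 - <<'E'
from h import *
s=bot.get_state();im=bot.get_image("wrist");cv2.imwrite('pics/w1.png',im)
R=Ro.from_rotvec(s["tcp_rot"]).as_matrix();print(R,s["eef_pos"],s["qpos"],s["joint_vel"])
E
```

```text
time_s: 1.78
eef_pos: [534.9, -214.1, 226.3]
tcp_rot: [-2.904, 1.194, 0.007]
force: [0.6, 0.5, 0.2]
gripper_width: 1.0
[[ 0.711 -0.704 -0.003]
 [-0.703 -0.711  0.003]
 [-0.005 -0.    -1.   ]] [ 534.863 -214.132  226.298] [-0.455  0.314  1.508  0.002  1.323  0.325] [ 0.003  0.004  0.005  0.    -0.002  0.013]
```

View pics/w1.png

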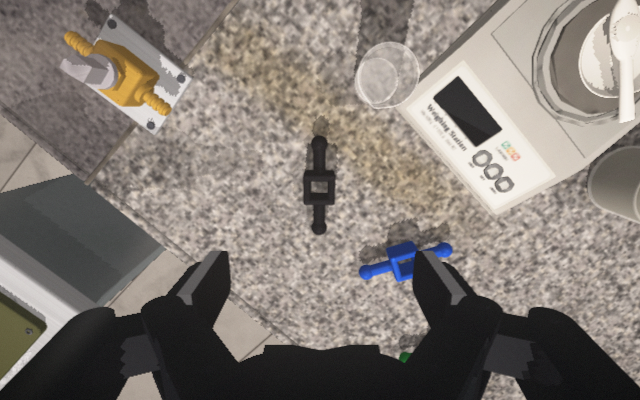

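The wrist view shows a square hole at (319,187), with the balls at (319,142) and (319,228). The valve is at upper left, around (110,75), and a blue look-alike is at (405,262). Next I measure the handle.

Run:
```python
from h import *
s=bot.get_state();c=cam("wrist",s);im=cv2.imread('pics/w1.png')
g=im.max(2);m=(g<60).astype(np.uint8)
roi=np.zeros_like(m);roi[125:245,290:350]=1;m&=roi
m=cv2.morphologyEx(m,cv2.MORPH_OPEN,np.ones((3,3)))
n,l,st,ce=cv2.connectedComponentsWithStats(m);i=1+st[1:,4].argmax();print(st[i],ce[i])
M=(l==i).astype(np.uint8);v=M.sum(1);print(list(enumerate(v))[128:240:3])
cs,hi=cv2.findContours(M,cv2.RETR_CCOMP,cv2.CHAIN_APPROX_NONE)
for k,q in enumerate(cs): print(k,hi[0][k],cv2.contourArea(q),cv2.minAreaRect(q))
x,y,w,h=st[i][:4]
def bc(r0,r1):
    yy,xx=np.nonzero(M[r0:r1]);return (xx.mean(),yy.mean()+r0)
t=bc(y,y+14);b=bc(y+h-12,y+h);print(t,b)
P,Q=plane(c,t,15),plane(c,b,15);print(P,Q,np.linalg.norm(P-Q),(P+Q)/2,np.degrees(np.arctan2(*(P-Q)[[1,0]])))
cv2.imwrite('pics/w1v.png',cv2.resize(im[10:140,40:210],None,fx=4.5,fy=4.5,interpolation=cv2.INTER_CUBIC))
```

```text
[ 304  136   31   98 1575] [318.649 184.298]
[(128, np.uint64(0)), (131, np.uint64(0)), (134, np.uint64(0)), (137, np.uint64(9)), (140, np.uint64(14)), (143, np.uint64(16)), (146, np.uint64(15)), (149, np.uint64(12)), (152, np.uint64(12)), (155, np.uint64(11)), (158, np.uint64(12)), (161, np.uint64(12)), (164, np.uint64(11)), (167, np.uint64(11)), (170, np.uint64(23)), (173, np.uint64(30)), (176, np.uint64(31)), (179, np.uint64(31)), (182, np.uint64(13)), (185, np.uint64(14)), (188, np.uint64(13)), (191, np.uint64(13)), (194, np.uint64(30)), (197, np.uint64(30)), (200, np.uint64(30)), (203, np.uint64(29)), (206, np.uint64(11)), (209, np.uint64(11)), (212, np.uint64(11)), (215, np.uint64(11)), (218, np.uint64(10)), (221, np.uint64(10)), (224, np.uint64(13)), (227, np.uint64(14)), (230, np.uint64(12)), (233, np.uint64(6)), (236, np.uint64(0)), (239, np.uint64(0))]
0 [-1 -1  1 -1] 1660.0 ((319.0, 184.5), (97.0, 30.0), 90.0)
1 [-1 -1 -1  0] 230.5 ((319.0, 186.5), (13.0, 18.0), 90.0)
(np.float64(318.74603174603175), np.float64(142.95238095238096)) (np.float64(318.4551724137931), np.float64(227.22758620689655))
[ 555.08  -188.519   15.   ] [ 483.061 -260.157   15.   ] 101.58050255519503 [ 519.071 -224.338   15.   ] 44.848306185214305
```

View pics/w1v.png

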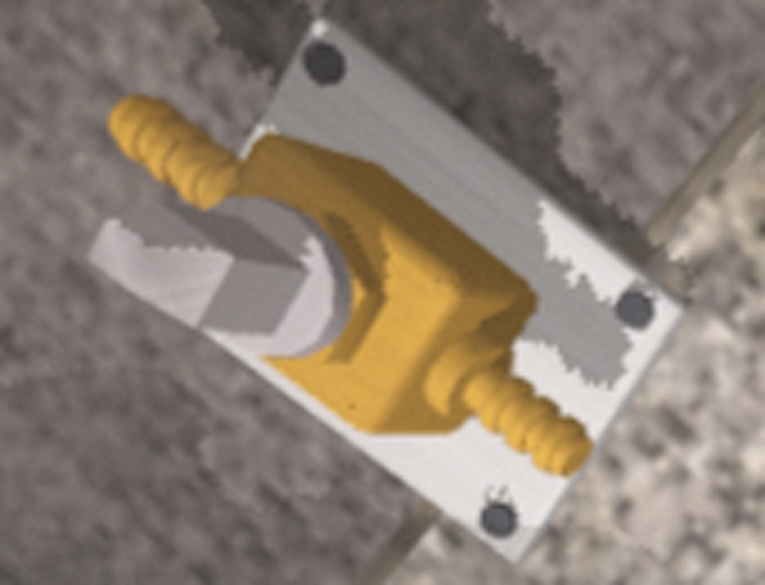

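Run:
```python
from h import *
s=bot.get_state();c=cam("wrist",s);R=Ro.from_rotvec(s["tcp_rot"]).as_matrix()
p=[plane(c,(40+a/4.5,10+b/4.5),8) for a,b in((320,25),(683,308),(513,560))]
print(p,np.linalg.norm(p[0]-p[1]),np.linalg.norm(p[2]-p[1]))
d=p[1]-p[0];e=p[2]-p[1];print("yaw long",np.degrees(np.arctan2(d[1],d[0])),"short",np.degrees(np.arctan2(e[1],e[0])))
print("centre",(p[0]+p[2])/2)
# screws z=8: 
q=[plane(c,(40+a/4.5,10+b/4.5),8) for a,b in((323,63),(635,308),(499,519))]
d=q[1]-q[0];e=q[2]-q[1];print("screws yaw",np.degrees(np.arctan2(d[1],d[0])),np.degrees(np.arctan2(e[1],e[0])),(q[0]+q[2])/2)
# tip centre and collar
print("tip",plane(c,(40+100/4.5,10+238/4.5),100),"collar foot",plane(c,(40+262/4.5,10+290/4.5),64))
print("to grasp", R.T@(np.array([519.5,-224.3,5])-s["eef_pos"]))
```

```text
[array([494.485,  53.936,   8.   ]), array([505.684, -42.828,   8.   ]), array([427.93 , -49.815,   8.   ])] 97.40933293343235 78.067196289933
yaw long -83.39805049000938 short -174.86514462064676
centre [461.208   2.06    8.   ]
screws yaw -83.83412679018194 -174.1072185680764 [461.047   3.872   8.   ]
tip [461.879   6.647 100.   ] collar foot [460.105   0.949  64.   ]
to grasp [ -2.713  17.981 221.305]
```

```bash
python3 -m creep '{"translation":[[-0.0027,0.018,0.01],[0,0,0.05],[0,0,0.05],[0,0,0.03],[0,0,0]],"dr":[[0,0,0],[0,0,0],[0,0,0],[0,0,0],[0,0,0]]}' 1
python3 - <<'E'
from h import *
s=bot.get_state();im=bot.get_image("wrist");cv2.imwrite('pics/w2.png',im)
R=Ro.from_rotvec(s["tcp_rot"]).as_matrix();print(R)
print(R.T@(np.array([519.5,-224.3,5])-s["eef_pos"]))
E
```

```text
time_s: 2.45
eef_pos: [514.6, -228.7, 82.0]
tcp_rot: [2.897, -1.215, -0.007]
force: [0.4, 0.0, 0.4]
gripper_width: 1.0
[[ 0.701 -0.713 -0.004]
 [-0.713 -0.701  0.001]
 [-0.004  0.002 -1.   ]]
[ 0.621 -6.736 76.977]
```

View pics/w2.png

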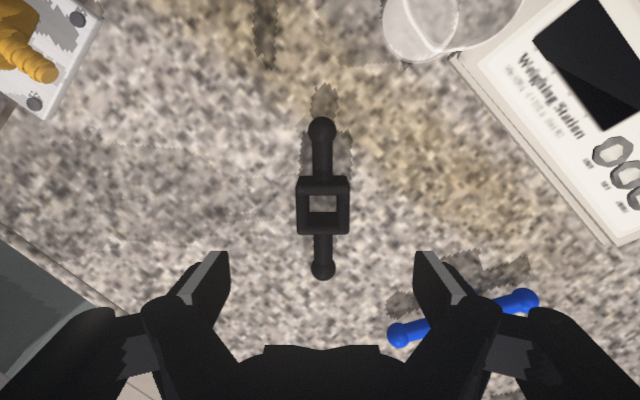

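The handle is between the jaws. Its balls are at (322,130) and (323,268) and the hub at (323,205). I refine the position before descending.

Run:
```python
from h import *
s=bot.get_state();c=cam("wrist",s);R=Ro.from_rotvec(s["tcp_rot"]).as_matrix()
P,Q=plane(c,(321.5,130.5),15),plane(c,(322.8,268),15);m=(P+Q)/2
print(P,Q,np.linalg.norm(P-Q),m,np.degrees(np.arctan2(*(P-Q)[[1,0]])))
print("tool x yaw",np.degrees(np.arctan2(R[1,0],R[0,0])))
m[2]=5;print(R.T@(m-s["eef_pos"]))
```

```text
[ 555.958 -189.635   15.   ] [ 484.218 -261.515   15.   ] 101.55468469706307 [ 520.088 -225.575   15.   ] 45.056071099199805
tool x yaw -45.4833888923997
[ 0.689 -5.838 78.329]
```

```bash
python3 -m creep '{"translation":[[0.0007,-0.006,0.005],[0,0,0.03],[0,0,0.03],[0,0,0.01],[0,0,0]],"dr":[[0,0,0],[0,0,0],[0,0,0],[0,0,0],[0,0,0]]}' 1
python3 - <<'E'
from h import *
s=bot.get_state();R=Ro.from_rotvec(s["tcp_rot"]).as_matrix()
print(R.T@(np.array([519.9,-225.2,5])-s["eef_pos"]))
E
```

```text
time_s: 3.12
eef_pos: [527.7, -229.1, 14.1]
tcp_rot: [2.894, -1.217, 0.024]
force: [0.9, -0.1, 0.2]
gripper_width: 1.0
[-8.38   2.853  8.923]
```

```bash
python3 -m creep '{"translation":[[-0.0084,0.0029,0]],"dr":[[0,0,0]]}' 1
python3 - <<'E'
from h import *
for k in range(1):
    s=bot.get_state();R=Ro.from_rotvec(s["tcp_rot"]).as_matrix()
    print(R,s["joint_vel"],s["force"])
    print(R.T@(np.array([519.9,-225.2,5])-s["eef_pos"]))
    # rotation vector (deg, tool axes) to desired: z down, tool x yaw -45
    y=np.radians(-45);D=np.array([[np.cos(y),np.sin(y),0],[np.sin(y),-np.cos(y),0],[0,0,-1]]).T
    D=np.column_stack([[np.cos(y),np.sin(y),0],np.cross([0,0,-1],[np.cos(y),np.sin(y),0]),[0,0,-1]])
    print(np.degrees(Ro.from_matrix(R.T@D).as_rotvec()))
E
```

```text
time_s: 3.25
eef_pos: [521.2, -225.8, 15.2]
tcp_rot: [2.894, -1.217, 0.029]
force: [0.4, -0.5, 0.3]
gripper_width: 0.997
[[ 0.699 -0.715  0.016]
 [-0.715 -0.699 -0.009]
 [ 0.018 -0.005 -1.   ]] [-0.002 -0.078  0.181 -0.    -0.085 -0.003] [ 0.381 -0.527  0.339]
[-1.524  0.538 10.165]
[-0.278 -1.029 -0.626]
```

Now I correct the residual position and tilt, lower, and close.

```bash
python3 -m creep '{"translation":[[-0.0015,0.0005,0.005],[0,0,0.005],[0,0,0]],"dr":[[-0.3,-1.0,-0.6],[0,0,0],[0,0,0]]}' 1
cat >> h.py <<'E'
def goal(p,yaw,s=None):
    s=s or bot.get_state();R=Ro.from_rotvec(s["tcp_rot"]).as_matrix()
    y=np.radians(yaw);x=np.array([np.cos(y),np.sin(y),0]);D=np.column_stack([x,np.cross([0,0,-1.],x),[0,0,-1]])
    print("shift mm",R.T@(np.array(p)-s["eef_pos"]),"dr deg",np.degrees(Ro.from_matrix(R.T@D).as_rotvec()),"pos",s["eef_pos"],"yaw",np.degrees(np.arctan2(R[1,0],R[0,0])),"F",s["force"])
E
python3 -c "
from h import *
goal([519.9,-225.2,5],-45)
cv2.imwrite('pics/w3.png',bot.get_image('wrist'))"
```

```text
time_s: 3.62
eef_pos: [519.8, -225.1, 6.5]
tcp_rot: [2.902, -1.202, 0.002]
force: [-1.1, 0.1, -0.1]
gripper_width: 1.004
shift mm [0.182 0.027 1.523] dr deg [ 0.003 -0.09   0.017] pos [ 519.789 -225.051    6.523] yaw -44.983482915037506 F [-1.085  0.136 -0.087]
```

View pics/w3.png

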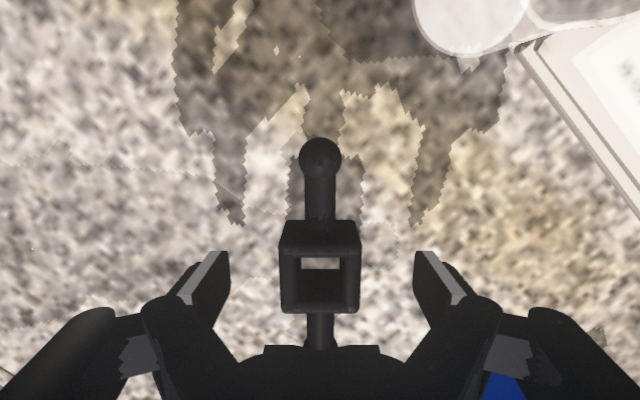

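The hub sits centred between the pads at (320,265). I close the gripper.

```bash
python3 -m creep '{"translation":[[0,0,0.0005],[0,0,0],[0,0,0],[0,0,0],[0,0,0],[0,0,0],[0,0,0],[0,0,0]],"dr":[[0,0,0],[0,0,0],[0,0,0],[0,0,0],[0,0,0],[0,0,0],[0,0,0],[0,0,0]]}' -1 50
python3 -c "
from h import *
goal([519.9,-225.2,5],-45)
cv2.imwrite('pics/w4.png',bot.get_image('wrist'))"
```

```text
time_s: 4.68
eef_pos: [520.2, -225.3, 6.5]
tcp_rot: [2.902, -1.202, 0.003]
force: [0.3, -0.0, 0.5]
gripper_width: 0.413
shift mm [-0.301  0.167  1.459] dr deg [-0.013 -0.132  0.012] pos [ 520.228 -225.292    6.46 ] yaw -44.98843568539877 F [ 0.295 -0.04   0.507]
```

View pics/w4.png

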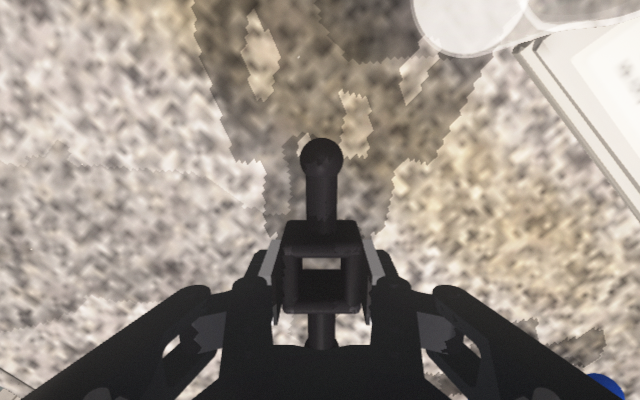

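```bash
python3 -m creep '{"translation":[[0,0,-0.02],[0,0,-0.058],[0,0,-0.058],[0,0,-0.058],[-0.0395,-0.0277,0],[-0.0395,-0.0277,0],[-0.0395,-0.0277,0],[-0.0395,-0.0277,0],[-0.0395,-0.0277,0],[-0.0395,-0.0277,0],[0,0,0],[0,0,0],[0,0,0],[0,0,0],[0,0,0]],"dr":[[0,0,0],[0,0,0],[0,0,0],[0,0,0],[0,0,0],[0,0,0],[0,0,0],[0,0,0],[0,0,0],[0,0,0],[0,0,10],[0,0,10],[0,0,10],[0,0,9],[0,0,0]]}' -1 50
python3 -c "
from h import *
s=bot.get_state();im=bot.get_image('wrist');cv2.imwrite('pics/w5.png',im)
goal([470,60,200],-84,s);print(s['gripper_width'],s['joint_vel'])
cv2.imwrite('pics/s5.png',bot.get_image('side'))"
```

```text
time_s: 6.6
eef_pos: [465.1, 69.5, 203.5]
tcp_rot: [2.313, -2.124, -0.004]
force: [0.5, -0.4, -2.0]
gripper_width: 0.407
shift mm [ 9.861 -4.122  3.438] dr deg [ 0.153  0.059 -1.125] pos [465.064  69.473 203.459] yaw -85.12484828398308 F [ 0.546 -0.371 -1.979]
0.40712183427903115 [ 0.002  0.002  0.006 -0.001 -0.002 -0.01 ]
```

View pics/w5.png

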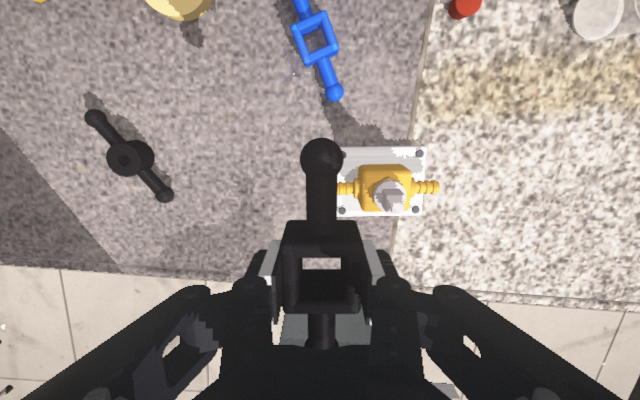

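View pics/s5.png

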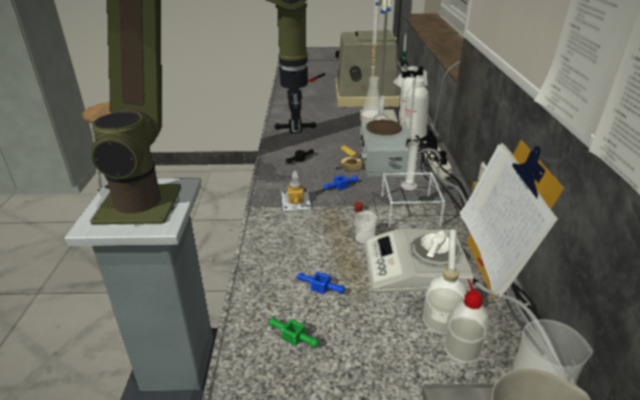

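The handle is held level. The round-holed handle lies at (130,158), untouched, and the spindle is near (395,197). I zoom in on the valve.

```bash
python3 -c "
import cv2
im=cv2.imread('pics/w5.png')
cv2.imwrite('pics/w5v.png',cv2.resize(im[140:225,330:445],None,fx=6.8,fy=6.8,interpolation=cv2.INTER_CUBIC))"
```

```text
(no output)
```

View pics/w5v.png

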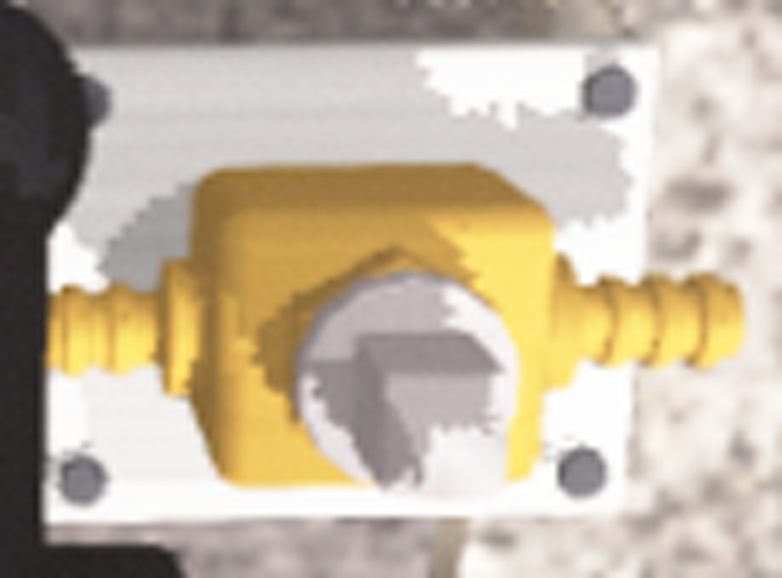

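```bash
python3 - <<'E'
from h import *
s=bot.get_state();c=cam("wrist",s)
f=lambda a,b:(330+a/6.8,140+b/6.8)
tr,br,bl=[plane(c,f(*p),8) for p in((608,92),(582,472),(82,480))]
print(tr,br,bl,"lens",np.linalg.norm(tr-br),np.linalg.norm(bl-br))
g=lambda d:np.degrees(np.arctan2(d[1],d[0]))
print("yaw x:",g(tr-br),"y-90:",g(bl-br)-90,"centre",(tr+bl)/2)
print("collar",plane(c,f(409,380),64), "diam", np.linalg.norm(plane(c,f(299,380),64)-plane(c,f(518,380),64)))
# tool handle: far ball centre in the grip
R=Ro.from_rotvec(s["tcp_rot"]).as_matrix()
zh=s["eef_pos"][2]+8.5
B=plane(c,(322,158.5),zh);print("ball tool",R.T@(B-s["eef_pos"]))
# hole corners, top face
for q in((302,258),(342,258),(302,290),(342,290)): print("hole",R.T@(plane(c,q,zh+15)-s["eef_pos"]))
# scene/side tri of spindle tip initial
E
python3 - <<'E'
import cv2
im=cv2.imread('pics/w5.png')
cv2.imwrite('pics/w5h.png',cv2.resize(im[125:325,260:390],None,fx=3,fy=3,interpolation=cv2.INTER_CUBIC))
E
```

```text
[496.648 -34.592   8.   ] [433.133 -41.454   8.   ] [424.498  42.067   8.   ] lens 63.884216819116375 83.96530101478378
yaw x: 6.1654144059885265 y-90: 5.903124527553317 centre [460.573   3.737   8.   ]
collar [461.652   4.087  64.   ] diam 30.2664455661051
ball tool [  0.504 -50.45   -8.627]
hole [ -7.908 -10.935 -23.519]
hole [  8.864 -10.938 -23.537]
hole [ -8.187   4.419 -23.481]
hole [  9.149   4.413 -23.498]
```

View pics/w5h.png

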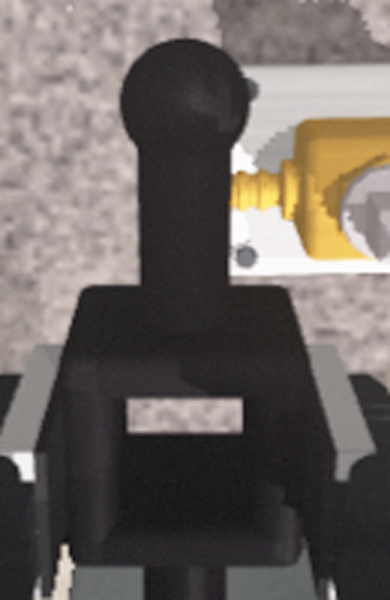

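Run:
```python
from h import *
s=bot.get_state();c=cam("wrist",s);R=Ro.from_rotvec(s["tcp_rot"]).as_matrix();zt=s["eef_pos"][2]+23.5
for q in((281.7,247),(361.7,247),(281.7,313),(361.7,313)): print("top",R.T@(plane(c,q,zt)-s["eef_pos"]))
goal([461.4,4,125],-84)
```

```text
top [-16.237 -15.984 -23.524]
top [ 16.936 -15.987 -23.557]
top [-17.419  16.114 -23.442]
top [ 18.114  16.097 -23.478]
shift mm [64.927  9.226 78.476] dr deg [ 0.143  0.06  -1.06 ] pos [465.203  69.417 203.518] yaw -85.0596920803614 F [-0.313  0.144 -2.044]
```

```bash
python3 -m creep '{"translation":[[0.032,0.0046,0],[0.032,0.0046,0],[0,0,0.035],[0,0,0.035],[0,0,0]],"dr":[[0,0,-1.1],[0,0,0],[0,0,0],[0,0,0],[0,0,0]]}' -1 50
python3 -c "
from h import *
goal([461.2,4.2,125],-84)"
```

```text
time_s: 7.32
eef_pos: [463.7, 2.5, 133.0]
tcp_rot: [-2.348, 2.086, -0.001]
force: [0.4, -0.2, -0.8]
gripper_width: 0.411
shift mm [-1.989  2.271  7.987] dr deg [-0.077  0.016  0.752] pos [463.679   2.489 132.99 ] yaw -83.24807965150899 F [ 0.446 -0.184 -0.828]
```

```bash
python3 -m creep '{"translation":[[-0.002,0.0023,0.008],[0,0,0],[0,0,0]],"dr":[[-0.1,0,0.75],[0,0,0],[0,0,0]]}' -1 50
python3 - <<'E'
from h import *
s=bot.get_state();goal([461.2,4.2,125],-84,s)
a=bot.get_image('scene');b=bot.get_image('side');w=bot.get_image('wrist')
f=lambda i,x,y,wd=80,h=60:cv2.resize(i[y:y+h,x:x+wd],(400,300),interpolation=cv2.INTER_CUBIC)
cv2.imwrite('pics/c6.png',np.vstack([np.hstack([f(a,280,180),f(b,255,145)]),np.hstack([f(w,240,140,160,120),f(w,280,230)])]))
E
```

```text
time_s: 7.7
eef_pos: [463.2, 4.4, 127.1]
tcp_rot: [-2.334, 2.099, -0.005]
force: [0.1, -0.1, -1.5]
gripper_width: 0.412
shift mm [0.005 2.054 2.112] dr deg [-0.232 -0.03   0.077] pos [463.233   4.422 127.12 ] yaw -83.9235364516709 F [ 0.053 -0.12  -1.541]
```

View pics/c6.png

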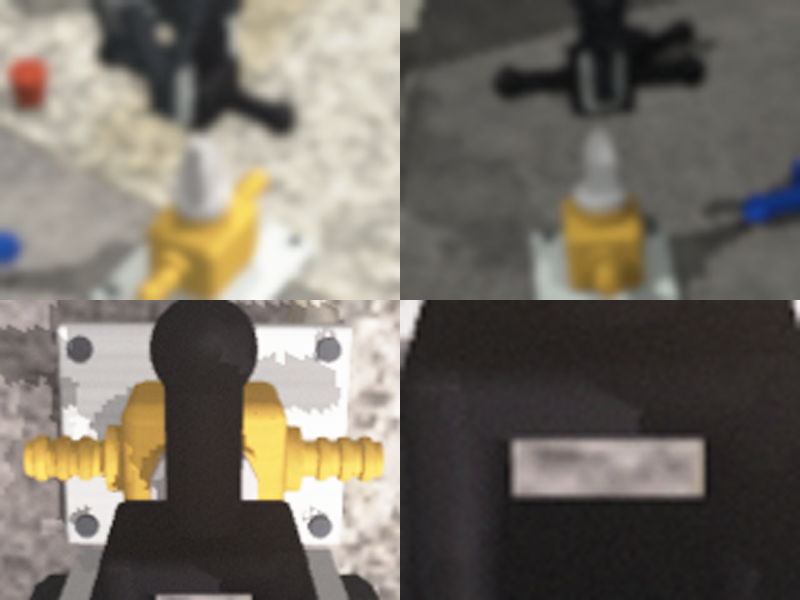

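Run:
```python
from h import *
s=bot.get_state();c=cam("wrist",s)
q=[(271.4,159.4),(371.3,159.4),(274.6,230),(368,230)]
P=[plane(c,p,8) for p in q];print(np.mean(P,0),[np.linalg.norm(P[0]-P[1]),np.linalg.norm(P[2]-P[0])])
g=lambda d:np.degrees(np.arctan2(d[1],d[0]))
print(g(P[0]-P[2]),g(P[1]-P[3]),g(P[0]-P[1])-90,g(P[2]-P[3])-90)
goal([461.2,4.2,115],-84,s)
```

```text
[460.409   3.903   8.   ] [np.float64(84.14717743300037), np.float64(63.85240457299392)]
6.0461566881155315 5.956392191731386 6.030271858300807 6.0306655184707125
shift mm [ 0.043  1.678 11.841] dr deg [-0.19  -0.02   0.063] pos [462.824   4.42  126.847] yaw -83.9368046393953 F [-0.347 -0.247 -1.811]
```

```bash
python3 -m creep '{"translation":[[0,0.0018,0.002],[0,0,0.006],[0,0,0.006],[0,0,0]],"dr":[[-0.2,0,0],[0,0,0],[0,0,0],[0,0,0]]}' -1 50
python3 -c "
from h import *
goal([461.1,4.3,95],-84)"
```

```text
time_s: 8.35
eef_pos: [461.0, 4.2, 112.2]
tcp_rot: [2.336, -2.101, 0.001]
force: [-0.7, -0.0, -0.2]
gripper_width: 0.41
shift mm [-0.1   -0.088 17.184] dr deg [-0.01  -0.028  0.07 ] pos [461.019   4.199 112.184] yaw -83.9298094607957 F [-0.698 -0.019 -0.193]
```

Aligned to about 0.1 mm. I descend in small steps.

```bash
python3 -m creep '{"translation":[[0,0,0.006],[0,0,0.006],[0,0,0.005],[0,0,0]],"dr":[[0,0,0],[0,0,0],[0,0,0],[0,0,0]]}' -1 50
python3 -c "
from h import *
goal([461.1,4.3,70.5],-84)"
```

```text
time_s: 8.85
eef_pos: [460.9, 4.2, 93.6]
tcp_rot: [2.335, -2.1, -0.0]
force: [0.2, -0.2, -0.5]
gripper_width: 0.409
shift mm [-0.098 -0.254 23.085] dr deg [ 0.036 -0.02   0.07 ] pos [460.872   4.185  93.585] yaw -83.92963550205315 F [ 0.249 -0.227 -0.543]
```

```bash
python3 -m creep '{"translation":[[0,0,0.005],[0,0,0.005],[0,0,0.003],[0,0,0]],"dr":[[0,0,0],[0,0,0],[0,0,0],[0,0,0]]}' -1 50
python3 -c "
from h import *
goal([461.1,4.3,70.5],-84)"
```

```text
time_s: 9.35
eef_pos: [461.1, 4.2, 79.8]
tcp_rot: [2.336, -2.1, 0.0]
force: [0.9, 0.4, -1.5]
gripper_width: 0.414
shift mm [-0.148  0.028  9.283] dr deg [ 0.011 -0.024  0.07 ] pos [461.145   4.16   79.783] yaw -83.92985337878945 F [ 0.886  0.434 -1.514]
```

Underside is about 9 mm above the collar with no contact force yet.

```bash
python3 -m creep '{"translation":[[0,0,0.003],[0,0,0.003],[0,0,0.002],[0,0,0]],"dr":[[0,0,0],[0,0,0],[0,0,0],[0,0,0]]}' -1 50
python3 -c "
from h import *
goal([461.1,4.3,70.5],-84)"
```

```text
time_s: 9.85
eef_pos: [461.4, 4.2, 71.4]
tcp_rot: [2.336, -2.101, 0.001]
force: [0.2, 0.4, -1.2]
gripper_width: 0.412
shift mm [-0.173  0.248  0.903] dr deg [-0.019 -0.029  0.072] pos [461.364   4.154  71.403] yaw -83.92801064018045 F [ 0.157  0.396 -1.205]
```

```bash
python3 -m creep '{"translation":[[0,0,0.001],[0,0,0.001],[0,0,0]],"dr":[[0,0,0],[0,0,0],[0,0,0]]}' -1 50
```

```text
time_s: 10.22
eef_pos: [461.7, 4.1, 71.0]
tcp_rot: [-2.336, 2.1, -0.003]
force: [-0.5, 0.2, -1.1]
gripper_width: 0.411
```

```bash
python3 -m creep '{"translation":[[0,0.0005,0.002],[0,0,0.001]],"dr":[[0,0,0],[0,0,0]]}' -1 50; python3 -c "
from h import *
goal([461.1,4.3,70.5],-84)
cv2.imwrite('pics/w7.png',bot.get_image('wrist'))
b=bot.get_image('side');a=bot.get_image('scene')
f=lambda i,x,y,wd=80,h=60:cv2.resize(i[y:y+h,x:x+wd],(400,300),interpolation=cv2.INTER_CUBIC)
cv2.imwrite('pics/c7.png',np.hstack([f(a,280,180),f(b,255,145)]))
"
```

```text
time_s: 10.48
eef_pos: [461.9, 4.1, 70.7]
tcp_rot: [-2.335, 2.099, -0.005]
force: [-3.0, 0.2, 8.7]
gripper_width: 0.414
shift mm [-0.289  0.817  0.189] dr deg [-0.224 -0.067  0.078] pos [461.942   4.099  70.692] yaw -83.92192786359797 F [-2.951  0.162  8.699]
```

View pics/c7.png

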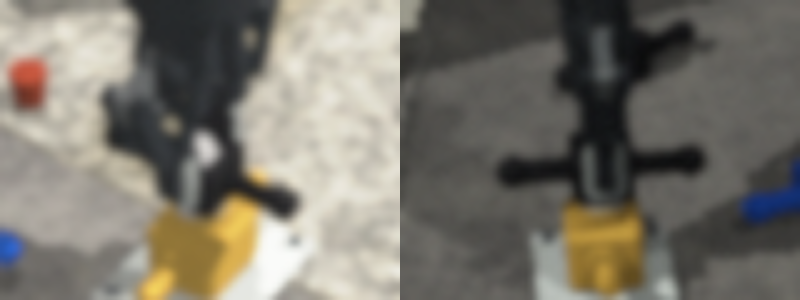

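The side and scene views show the hub down on the collar, with the tip coming out of the top and 8.7 N of contact force at the expected height. I release.

```bash
python3 -m creep '{"translation":[[0,0,0],[0,0,0],[0,0,0],[0,0,0],[0,0,0],[0,0,0]],"dr":[[0,0,0],[0,0,0],[0,0,0],[0,0,0],[0,0,0],[0,0,0]]}' 1
python3 -c "
from h import *
goal([461.1,4.3,200],-84);cv2.imwrite('pics/w8.png',bot.get_image('wrist'))"
```

```text
time_s: 11.38
eef_pos: [462.4, 4.0, 70.4]
tcp_rot: [-2.334, 2.099, -0.006]
force: [-0.6, 0.0, 0.0]
gripper_width: 0.999
shift mm [  -0.232    0.705 -129.618] dr deg [-0.259 -0.072  0.077] pos [462.425   4.043  70.387] yaw -83.92358964378958 F [-0.562  0.032  0.033]
```

View pics/w8.png

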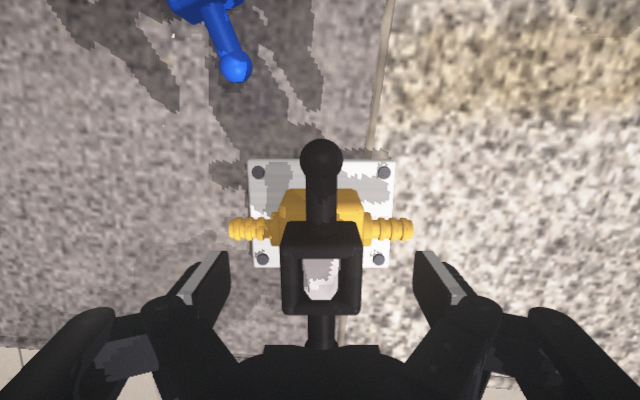

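The jaws are clear on both sides, and the spindle shows in the hole at (321,280). I retreat straight up, starting slowly.

```bash
python3 -m creep '{"translation":[[0,0,-0.01],[0,0,-0.02],[0,0,-0.03],[0,0,-0.035],[0,0,-0.035],[0,0,0],[0,0,0]],"dr":[[0,0,0],[0,0,0],[0,0,0],[0,0,0],[0,0,0],[0,0,0],[0,0,0]]}' 1
python3 - <<'E'
from h import *
s=bot.get_state();w=bot.get_image('wrist');cv2.imwrite('pics/w9.png',w)
goal([461,4,200],-84,s)
b=bot.get_image('side');a=bot.get_image('scene')
f=lambda i,x,y,wd=80,h=60:cv2.resize(i[y:y+h,x:x+wd],(400,300),interpolation=cv2.INTER_CUBIC)
cv2.imwrite('pics/c9.png',np.hstack([f(a,280,180),f(b,255,145)]))
E
```

```text
time_s: 12.3
eef_pos: [461.2, 4.2, 207.3]
tcp_rot: [-2.334, 2.098, -0.007]
force: [0.5, 0.6, -0.3]
gripper_width: 1.0
shift mm [0.176 0.279 7.259] dr deg [-0.316 -0.083  0.077] pos [461.218   4.211 207.26 ] yaw -83.92298519404359 F [ 0.516  0.599 -0.349]
```

View pics/w9.png

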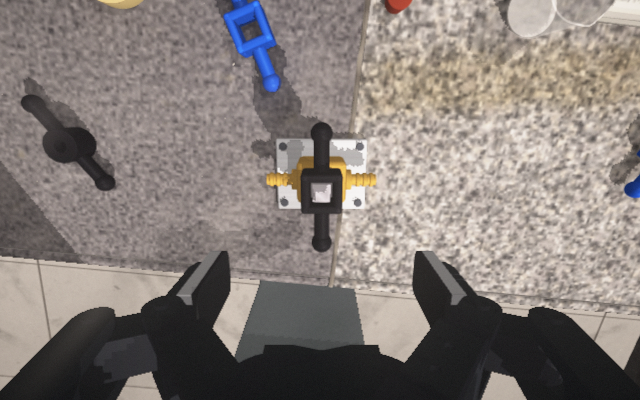

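View pics/c9.png

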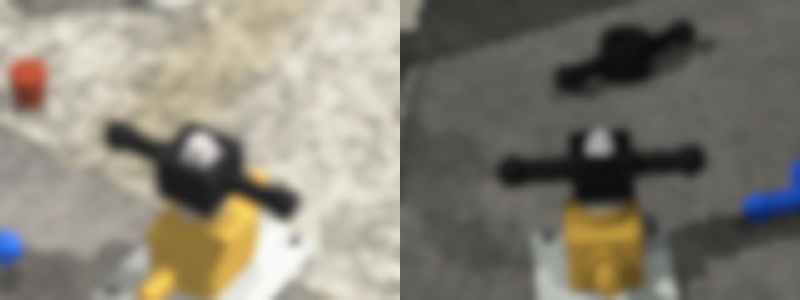

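The handle sits on the spindle with its tip showing. I do a quick numeric check of height and level from two views.

Run:
```python
from h import *
cs,cd=cam("scene"),cam("side");s=bot.get_state();cw=cam("wrist",s)
side=[(255+513/5,145+171/5),(255+691/5,145+159/5)]
sc=[(280+286/5,180+200/5),(280+121/5,180+135/5)]
wr=[(321,242.5),(321.5,132)]
for n,c,u in(("scene",cs,sc),("wrist",cw,wr)):
    P=[tri(c,u[i],cd,side[i])[0] for i in(0,1)];print(n,P,"mid",(P[0]+P[1])/2)
P=[plane(cw,u,79) for u in wr];d=P[1]-P[0];print(P,np.linalg.norm(d),"mid",(P[0]+P[1])/2,"yaw",np.degrees(np.arctan2(d[1],d[0])))
```

```text
scene [array([548.336, -51.847,  48.14 ]), array([656.588, -47.581,  46.234])] mid [602.462 -49.714  47.187]
wrist [array([546.902, -26.805, 144.271]), array([625.518, -15.228, 109.768])] mid [586.21  -21.016 127.019]
[array([410.937,  -1.154,  79.   ]), array([512.373,   9.147,  79.   ])] 101.95793087400239 mid [461.655   3.996  79.   ] yaw 5.798416349179482
```

The side pixels in that triangulation were missing the 400 px crop offset, so I redo it.

Run:
```python
from h import *
cs,cd=cam("scene"),cam("side");s=bot.get_state();cw=cam("wrist",s)
side=[(255+113/5,145+171/5),(255+291/5,145+159/5)]
sc=[(280+286/5,180+200/5),(280+121/5,180+135/5)]
wr=[(321,242.5),(321.5,132)]
for n,c,u in(("scene",cs,sc),("wrist",cw,wr)):
    P=[tri(c,u[i],cd,side[i])[0] for i in(0,1)];print(n,P,"mid",(P[0]+P[1])/2)
```

```text
scene [array([411.76 ,  -3.837,  77.578]), array([513.01 ,   8.184,  76.98 ])] mid [462.385   2.174  77.279]
wrist [array([412.208,  -1.386,  78.079]), array([513.657,   9.093,  78.01 ])] mid [462.933   3.854  78.045]
```

Centre height is 77–78 mm against 79 mm expected. The handle is level and on the axis, so I hand in.

```bash
python3 -c "
from rig import bot
print(bot.sign_off())"
```

```text
the job is handed in; nothing more can be done
None
```

The black square-holed T-bar handle is fitted on the valve's spindle, let go, and handed in at about 12.5 s; no verdict was reported. I gripped it across its hub, turned it to match the spindle's measured yaw of about 6°, and lowered it until it pressed on the collar with about 9 N. Then I opened the jaws and backed straight up.

**Position:** the last checks put the handle's centre within about 2 mm of the spindle's axis. Its yaw is 5.8° against the spindle's 6.0°, and both ball ends are at the same height to within 1 mm.

**Height:** two-view readings gave 77–78 mm above the bench, against 79 mm when fully home, which is within the camera calibration error. The tool height at contact, 70.7 mm against 70.5 mm expected, also agrees with fully home.

**Other items:** the round-holed handle was never touched and shows no sign of having moved. The gripper was empty and well clear of everything at hand-in.

**Failed check:** my first two-view height check gave nonsense because I left out a crop offset. The figures above are from the corrected run.

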